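# Put a tall carton away in the low bifold cupboard

### The job

First pull the bifold door of the low bench cupboard by its handle until it is folded right open, and leave it open. Then tip the tall narrow carton over onto its broad side, its top falling towards the cupboard, by pushing it high up (do not lift it), and slide it straight in, top first, until you feel it come up firmly against the hidden stop inside, without pressing hard; it must end lying flat against the stop, and may still stick out a little. Leave everything else standing where it is.

Things in the scene. Friction and masses are not known exactly. Their poses are not given: they have to be found in the camera images.
- cupboard: Low grey and white bench cupboard, fixed, 250 deep x 288 wide x 92 mm high. Origin: middle of its front edge, on the table; x points into it, y to its left seen from the robot, z up. The opening is 260 mm wide (y -130 to +130) and 80 mm high; the table is its floor. The roof, 12 mm thick, starts 30 mm behind the front edge; three mugs are fixed on it, 145 mm or more behind the front edge.
- door (a joint): Angle of the left panel of the bifold door: 0 shut, flat across the opening; 1.35 rad is its end stop. Each panel is white, 130 wide, 82 high, 12 mm thick. The left one hangs on an upright hinge at the opening's left (+y) end. Pulling the handle out towards the robot folds both panels to the left end. Friction (under 2 N at the handle) keeps it where it is left.
- leaf (a joint): Angle of the right panel on the left one's free edge, always twice the door angle, because its far edge is held in a flat floor track along the cupboard's front. Folded open, the panels stick out up to 130 mm in front of the left end of the opening. At a door angle of 1.25 rad some 165 mm stays free, from cupboard y -130 to +35 mm.
- door_hinge (a point): Point on the left panel's hinge line, 65 mm above the table, 8 mm in front of the cupboard's front edge, at cupboard y +130 mm. Its axes are those of the cupboard when the door is shut, and turn clockwise seen from above by the door angle.
- door_handle (a point): Middle of the grip of the handle: an upright round steel bar, 12 mm thick, top end 100 mm above the table, this point 65 mm above it. Shut, it lies 45 mm in front of the hinge line and 100 mm to its right (-y); it swings about door_hinge with the left panel. The gap between bar and panel is 33 mm, crossed by two stubs at 22 and 76 mm height.
- carton: Closed brown cardboard carton standing upright in front of the cupboard, the tallest and narrowest on the table: 60 (its x) x 90 (its y) x 150 mm high (its z), 0.25 to 0.5 kg, evenly filled. Origin: centre of its base; x points roughly towards the cupboard. Tipped over its edge towards the cupboard it lies 60 mm high and 150 mm long, and its z axis then points to the cupboard. Pushed at a height of 110 mm or more it tips; pushed low it slides.
- carton_top (a point): Centre of the carton's top face, 150 mm from its base centre. Sliding the lying carton takes 1 to 3 N; it is damaged if pressed against the stop with over 25 N.
- carton_mid (a point): Middle of the carton; 75 mm above the table when it stands, 30 mm when it lies on its broad side.
- stop_rail: Aluminium rail under the roof that carries the stop: a rubber plate 220 mm wide, 55 mm high, across the cupboard, clamped immovably. This origin is the rail's fixed front end (30 mm behind the front edge, 78 mm up) and does not tell where the plate is: its face is 120 to 190 mm behind the front edge, different every time, hidden by the roof, to be felt.
- mug_a: White mug, 80 mm across, 95 mm high, to the right of the carton; bystander. Origin: centre of its underside.
- mug_b: White mug, 80 mm across, 95 mm high, to the left of the cupboard; bystander. Origin: centre of its underside.
- cube_box: Brown cardboard cube, 100 mm, right of the cupboard; bystander. Origin: centre of its underside.
- flat_box: Flat brown cardboard box, 90 x 140 x 35 mm high, left of the carton; bystander. Origin: centre of its underside.
- tape_roll: Roll of clear tape lying flat, 100 mm across, 48 mm high, right of the carton; bystander. Origin: centre of its underside.
- stapler: Desk stapler, 130 x 34 x 42 mm high, left; bystander. Origin: centre of its underside.

How it is judged:
By the outcome, as a careful person would: the job done as asked, in the order asked, and still so for the second after the job is handed in, with the robot touching nothing.
It also fails if it takes over 67 s, if anything falls off the work surface, if the arm or the gripper's body presses on something with over 40 N, if the wrist force passes 120 N, or if a joint passes its speed limit or range.

### The arm

A 6-joint arm with a two-finger parallel gripper is mounted at the origin on the work surface. World frame = base frame: x ahead of the robot, y to its left, z up, the work surface at z = 0. Lengths are in m, angles in rad, forces in N, time in s.
With the tool pointing down it reaches from about 0.25 to 0.775 m from the base axis. Payload 4 kg.
Tool frame: the origin (TCP) lies midway between the tips of the shut fingers; the grasp point (between the pads) lies 19 mm behind it; y points along the fingers, x is the direction in which the jaws open and shut, and the axes are right-handed (so a half turn about y gives the same grasp; the last joint's range is limited). The gripper opens to 94 mm and grips with 3 to 60 N. Pads are 16 mm wide; open, the fingers measure 119 mm over their backs; the gripper's body (75 mm by 177 mm) begins 78 mm behind the grasp point.
Start: joints at [1.1, 0.087, 1.371, -0, 1.684, -0.103], TCP at [0.198, 0.513, 0.206] pointing down, gripper open.
Joint ranges: [-3.1, 3.1], [-0.76, 2.03], [0.27, 2.55], [-1.08, 4.22], [0.17, 2.65], [-2.57, 2.57]. Speed limits (rad/s): [2.79, 2.79, 3.14, 3.14, 3.14, 3.14].

### API

Orientations are given as [roll, pitch, yaw] about the fixed x, y, z axes, in that order (R = Rz(yaw) Ry(pitch) Rx(roll)).
In Python, from bench import robot gives the robot as it stands.
- The arm moves only by the shell command python3 -m creep 'ROWS'. ROWS is JSON, a list of rows, each a list of 7 numbers: the shift along the tool's x, y, z in mm, then the turn, a rotation vector about the tool's x, y, z in degrees, then the closure in counts, from 0 (fully open) to 255 (shut). A call has 1 to 5 rows; each row is the pose to reach, as a shift and turn from the pose commanded when the call began, along the tool's axes at that moment; what a row does not reach only later rows make up. A row lasts 1/8 s, in which the tool goes at most 62.5 mm and 10.7 degrees, less where a joint would pass 70% of its speed; a pose out of reach is approached as far as the arm can. A call with a gripper value outside its range is refused whole. The fingers move at their own pace and stop on an object; the grip force is fixed at half the most. Time passes only in rows, so rows that repeat a pose let the fingers close. It gives the time, the measured TCP pose, the force and the opening at its end, in the units of the state.
- robot.get_obs(): the state, without advancing time (a new reading comes with each control period).
- robot.snapshot(name): name is "side" or "top"; returns a dict with "color" (400x640x3 uint8, blue, green, red), "fx", "fy", "cx", "cy" (pixels), "k1" (the pictures are not rectified: a ray, as slopes to the right and down, at radius r is drawn at 1 + k1 r^2 times it, then the intrinsics apply), "world_from_camera" (4x4, takes a point from camera to world coordinates). Camera axes: x right, y down, z forward; pixel columns grow to the right and rows downward; lengths in m; the calibration is good to about 2 mm. A picture is of the moment at which its call begins. There is no depth.
- robot.close_job(): hands the job in, once; it reports no verdict.
Trained networks look in the newest picture that a camera, given by its name, has taken for a name from the list of things; names that differ only in an ending like _2 or _b are one class to them, and where a whole thing is asked for, a point or a joint stands for the part that bears it (a point fixed in the world has none). Each returns a list of dicts, best first, with "p" (0 to 1); they miss things now and then, are a little off and sometimes report something else, mostly with a low value. They report only what shows in the picture. A call takes as long as a camera call.
- robot.spot_in(name, camera): "point" ([x, y, z] in m, in world coordinates, good to about 4 mm: the middle of the surface that is visible of it).
- robot.landmark_of(name, camera): "point" ([x, y, z] in m, in world coordinates, good to about 4 mm: a listed point, or the origin of a listed thing).
The state is a dict: "time": time; "joint_positions": joint angles; "qvel": joint speeds; "joint_torque": joint torques, N m; "tool_pos": TCP position; "ee_rot": TCP orientation; "wrist_force": force on the tool from outside, world axes, zero at the start; "wrist_torque": the same for the moment, N m; "width": finger opening in m.
Only numpy, scipy, OpenCV 4.12 (cv2) and the standard library are available. Lean on these libraries where they do the work, as an engineer would, in place of code of your own. Each camera call takes 0.05 s, during which the arm holds its last target.

## Working session

There is one attempt and no reset: what is moved stays moved. The work goes in short steps, Python scripts to look and compute and a shell command to move; the robot and the scene stay as the last step left them, time stands still between calls to the robot, and variables do not carry over. Pictures are saved under pics/ and viewed, and the job is handed in when it is done.

```bash
ls -la; mkdir -p pics
python3 - <<'E'
from bench import robot
import cv2
o=robot.get_obs(); print({k:o[k] for k in('time','tool_pos','ee_rot','wrist_force','width')})
for c in('side','top'):
    s=robot.snapshot(c); cv2.imwrite(f'pics/{c}0.png',s['color']); print(c,s['fx'],s['k1'],s['world_from_camera'])
for n in('cupboard','door_hinge','door_handle','carton','carton_top','carton_mid','stop_rail','mug_a','cube_box','flat_box','tape_roll','stapler'):
    for c in('side','top'):
        print(n,c,[(d['p'],[round(float(v),3) for v in d['point']]) for d in robot.landmark_of(n,c)][:4])
print(robot.get_obs()['time'])
E
```

```text
total 12
drwxr-xr-x  3 agent agent 4096 Dec  6 07:12 .
drwxr-xr-x 23 root  root  4096 Dec  6 07:12 ..
drwxr-xr-x  2 agent agent 4096 Dec  6 07:12 pics
{'time': 0.0, 'tool_pos': array([0.19752614, 0.51274371, 0.2043241 ]), 'ee_rot': array([-1.57057584,  0.00212009,  1.20299206]), 'wrist_force': array([ 0.33777217, -0.25086231,  0.41462325]), 'width': 0.09444367141066991}
side 376.80453149979064 -0.044118045137032165 [[-0.9881348  -0.11472783  0.10211341  0.4612703 ]
 [-0.15316838  0.68691518 -0.71041324  0.78560941]
 [ 0.01136092 -0.71762459 -0.69633747  0.7993923 ]
 [ 0.          0.          0.          1.        ]]
top 464.04692392670825 0.046878756220498675 [[ 0.00822373 -0.98063988  0.19564712  0.30738568]
 [-0.99994722 -0.00926976 -0.00443144  0.09389711]
 [ 0.00615925 -0.19560035 -0.98066435  1.30566489]
 [ 0.          0.          0.          1.        ]]
cupboard side [(0.66, [0.676, 0.086, 0.001])]
cupboard top [(0.84, [0.676, 0.082, -0.005]), (0.37, [0.617, 0.109, 0.065])]
door_hinge side [(0.97, [0.651, 0.217, 0.065])]
door_hinge top [(0.82, [0.651, 0.213, 0.064])]
door_hand
[... 393 characters left out ...]
0.57, [0.482, 0.028, 0.072]), (0.25, [0.483, 0.026, 0.003])]
stop_rail side [(0.36, [0.598, 0.368, 0.0])]
stop_rail top []
mug_a side [(0.91, [0.59, -0.168, -0.001]), (0.89, [0.597, 0.369, -0.0]), (0.25, [0.676, 0.083, -0.001])]
mug_a top [(0.65, [0.594, -0.173, 0.002]), (0.56, [0.599, 0.368, 0.001])]
cube_box side [(0.7, [0.71, -0.165, -0.0])]
cube_box top [(0.68, [0.708, -0.171, -0.003]), (0.2, [0.611, 0.107, 0.065])]
flat_box side [(0.82, [0.4, 0.233, -0.001]), (0.38, [0.592, -0.17, 0.001])]
flat_box top [(0.56, [0.394, 0.23, -0.001])]
tape_roll side [(0.73, [0.456, -0.154, -0.002])]
tape_roll top []
stapler side [(0.58, [0.452, 0.406, -0.0])]
stapler top [(0.9, [0.45, 0.412, 0.001])]
1.3
```

View pics/side0.png

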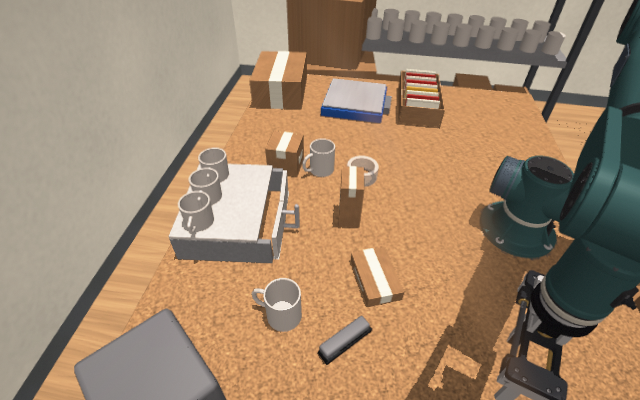

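View pics/top0.png

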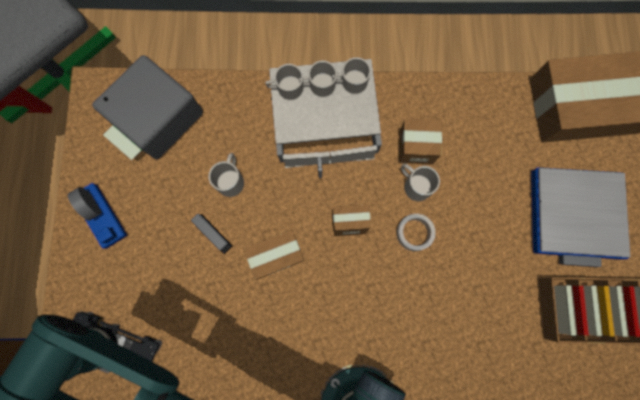

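Both views agree: the cupboard is at about (325,110) in top with the handle at (321,165), and the carton is at (351,220). Next I'll zoom in for the yaws.

```bash
cat > h.py <<'E'
import numpy as np, cv2
from scipy.spatial.transform import Rotation as R
from bench import robot
def ray(s,u,v):
    K=np.array([[s['fx'],0,s['cx']],[0,s['fy'],s['cy']],[0,0,1]])
    p=cv2.undistortPoints(np.array([[[u,v]]],float),K,np.array([s['k1'],0,0,0]))[0,0]
    T=np.array(s['world_from_camera']); return T[:3,3],T[:3,:3]@np.array([p[0],p[1],1])
def onz(s,u,v,z):
    o,d=ray(s,u,v); return o+d*(z-o[2])/d[2]
def proj(s,P):
    T=np.array(s['world_from_camera']); q=T[:3,:3].T@(np.array(P)-T[:3,3])
    x,y=q[0]/q[2],q[1]/q[2]; f=1+s['k1']*(x*x+y*y)
    return s['fx']*x*f+s['cx'],s['fy']*y*f+s['cy']
def rel(targets):
    """targets: list of (pos, R) world -> rows from measured pose"""
    o=robot.get_obs(); p=np.array(o['tool_pos']); r=R.from_euler('xyz',o['ee_rot'])
    for P,Q in targets:
        d=r.inv().apply(np.array(P)-p)*1000; t=(r.inv()*Q).as_rotvec(degrees=True)
        print(np.round(d,1).tolist(),np.round(t,1).tolist())
def down(yaw,tilt=0): # tilt: fingers lean, rotates about tool x / z later
    return R.from_euler('xyz',[-np.pi/2,0,yaw])
def crop(c,name,u0,v0,w,h,k):
    s=robot.snapshot(c); im=cv2.resize(s['color'][v0:v0+h,u0:u0+w],None,fx=k,fy=k,interpolation=cv2.INTER_CUBIC); cv2.imwrite('pics/'+name,im); return s
def lm(n,c):
    print(n,c,[(d['p'],[round(float(v),4) for v in d['point']]) for d in robot.landmark_of(n,c)][:3])
def st():
    o=robot.get_obs(); print(round(o['time'],2),np.round(o['tool_pos'],4),np.round(o['ee_rot'],3),'F',np.round(o['wrist_force'],1),'w',round(o['width'],4))
E
python3 - <<'E'
from h import *
crop('top','tz.png',260,55,130,195,3)
crop('side','sz.png',165,130,220,140,3.5)
E
```

```text
(no output)
```

View pics/tz.png

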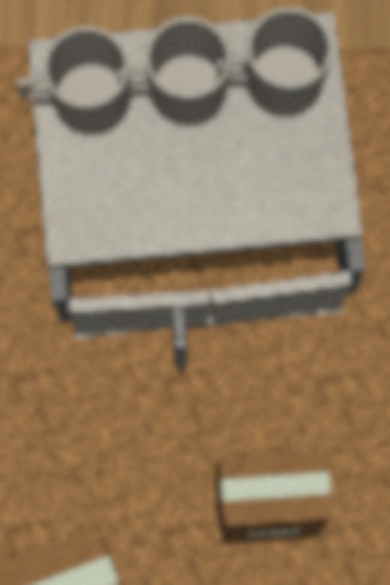

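View pics/sz.png

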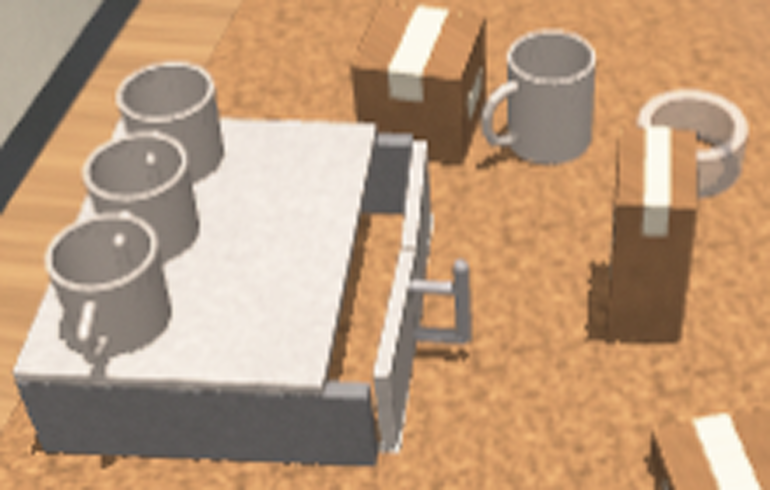

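The top crop shows the roof's front edge running from (276,143.7) to (380,133). The tape edges on the carton top run (334,222)→(370.3,219.7) and (333.3,215)→(370,212.3).

Run:
```python
from h import *
s=robot.snapshot('top')
def seg(a,b,z):
    A=onz(s,260+a[0]/3,55+a[1]/3,z);B=onz(s,260+b[0]/3,55+b[1]/3,z);d=A-B
    print(A.round(4),B.round(4),'len',np.hypot(*d[:2]).round(4),'yaw',np.degrees(np.arctan2(d[1],d[0]))-90)
seg((48,266),(360,234),.092)
seg((222,501),(331,494),.15); seg((220,480),(330,472),.15)
seg((73,305),(352,275),.082)
s2=robot.snapshot('side')
def P(x,y):return onz(s2,165+x/3.5,130+y/3.5,z)
z=.15
for a in((620,205),(695,208),(640,127),(697,150)):print(P(*a).round(4))
z=.092
print(P(325,388),P(375,125))
yaw=np.radians(7)
rel([((.617,.109,.2),down(yaw+np.pi/2)),((.617,.109,.046),down(yaw+np.pi/2))])
```

```text
[0.6884 0.2285 0.092 ] [ 0.7217 -0.0551  0.092 ] len 0.2855 yaw 6.69162097415834
[0.467  0.0706 0.15  ] [ 0.4738 -0.0206  0.15  ] len 0.0915 yaw 4.237640568826251
[0.4847 0.0724 0.15  ] [ 0.4924 -0.02    0.15  ] len 0.0927 yaw 4.739940222614948
[0.6549 0.2058 0.082 ] [ 0.6858 -0.0485  0.082 ] len 0.2562 yaw 6.936647790598471
[0.5025 0.0753 0.15  ]
[0.4482 0.0695 0.15  ]
[ 0.4968 -0.0166  0.15  ]
[0.4511 0.0037 0.15  ]
[0.68699917 0.23157452 0.092     ] [ 0.7217625  -0.05347336  0.092     ]
[-226.5, 5.5, -536.5] [0.0, -28.1, 0.0]
[-226.5, 159.5, -536.5] [0.0, -28.1, 0.0]
```

```bash
python3 -m creep '[[-21,0,-49,0,-2.6,0,0],[-41,0,-98,0,-5.2,0,0],[-62,0,-146,0,-7.8,0,0],[-82,0,-195,0,-10.4,0,0],[-103,0,-244,0,-13,0,0]]'
python3 - <<'E'
from h import *
yaw=np.radians(6.8)
rel([((.617,.109,.2),down(yaw+np.pi/2))])
E
```

```text
time: 2.12
tool_pos: [0.3895, 0.3282, 0.2057]
ee_rot: [-1.571, -0.001, 1.432]
wrist_force: [1.0, -0.0, -0.1]
width: 0.0936
[-185.5, 5.7, -255.7] [0.0, -14.8, 0.0]
```

```bash
python3 -m creep '[[-35,0,-48,0,-3,0,0],[-70,2,-96,0,-6,0,0],[-105,4,-144,0,-9,0,0],[-140,5,-192,0,-12,0,0],[-174,5,-240,0,-14.8,0,0]]'
python3 - <<'E'
from h import *
yaw=np.radians(6.8)
for c in('top','side'):
    robot.snapshot(c)
    for n in('door_handle','door_hinge'): lm(n,c)
rel([((.617,.109,.2),down(yaw+np.pi/2))])
E
```

```text
time: 2.75
tool_pos: [0.6028, 0.1219, 0.2005]
ee_rot: [-1.571, -0.0, 1.69]
wrist_force: [0.1, 0.6, -0.0]
width: 0.0936
door_handle top [(0.88, [0.6146, 0.1096, 0.0671])]
door_hinge top [(0.39, [0.4602, -0.1549, -0.0007])]
door_handle side [(0.61, [0.6163, 0.1094, 0.0679])]
door_hinge side [(0.57, [0.652, 0.2154, 0.0659])]
[-17.0, 0.6, -14.1] [-0.0, -0.0, 0.0]
```

```bash
python3 -m creep '[[-14,0,-14,0,0,0,0],[-14,50,-14,0,0,0,0],[-14,105,-14,0,0,0,0],[-14,155,-14,0,0,0,0],[-14,155,-14,0,0,0,0]]'
python3 - <<'E'
from h import *
crop('side','g1.png',200,100,200,150,4)
E
```

```text
time: 3.68
tool_pos: [0.6134, 0.111, 0.0403]
ee_rot: [-1.56, -0.0, 1.689]
wrist_force: [0.1, 0.5, -0.2]
width: 0.0941
```

View pics/g1.png

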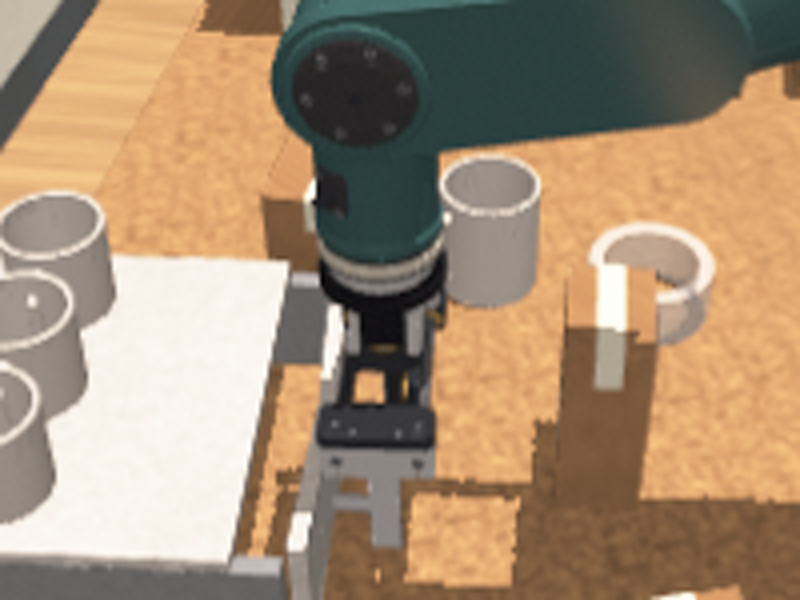

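The fingers straddle the bar, with the near finger in front of it at about (385,515). I'll move 3 mm forward and close.

```bash
python3 -m creep '[[0,-4,-3,0,0,0,0],[0,-4,-3,0,0,0,120],[0,-4,-3,0,0,0,255],[0,-4,-3,0,0,0,255],[0,-4,-3,0,0,0,255]]'; python3 -m creep '[[0,0,0,0,0,0,255],[0,0,0,0,0,0,255],[0,0,0,0,0,0,255]]'
```

```text
time: 4.35
tool_pos: [0.6201, 0.1115, 0.0496]
ee_rot: [-1.571, -0.0, 1.688]
wrist_force: [-0.4, -0.0, -0.2]
width: 0.0574
time: 4.72
tool_pos: [0.6201, 0.1115, 0.0494]
ee_rot: [-1.571, -0.0, 1.688]
wrist_force: [1.3, 0.8, 0.7]
width: 0.0273
```

```bash
python3 -m creep '[[0,0,0,0,0,0,255],[0,0,0,0,0,0,255],[0,0,0,0,0,0,255],[0,0,0,0,0,0,255]]'
python3 - <<'E'
from h import *
st()
p0=robot.get_obs()['tool_pos']; y0=robot.get_obs()['ee_rot'][2]
hinge=np.array([p0[0],p0[1]])-np.array([0,0])
yc=np.radians(6.8); Rc=lambda a:np.array([[np.cos(a),-np.sin(a)],[np.sin(a),np.cos(a)]])
h0=Rc(yc)@np.array([-.045,-.1]); H=np.array(p0[:2])-h0; print('hinge',H)
for a in np.linspace(.167,1.336,8):
    P=H+Rc(yc-a)@np.array([-.045,-.1]); print(round(a,2)); rel([((P[0],P[1],p0[2]),down(y0-a))])
E
```

```text
time: 5.22
tool_pos: [0.6198, 0.1101, 0.0494]
ee_rot: [-1.57, 0.002, 1.687]
wrist_force: [-1.5, -5.2, 0.9]
width: 0.0115
5.22 [0.6198 0.1101 0.0494] [-1.57   0.002  1.687] F [-1.5 -5.2  0.9] w 0.0115
hinge [0.65260203 0.21477135]
0.17
[8.8, 0.0, 16.0] [-0.1, 9.6, -0.1]
0.33
[20.2, -0.0, 30.3] [-0.1, 19.1, -0.1]
0.5
[33.8, -0.0, 42.6] [-0.0, 28.7, -0.1]
0.67
[49.3, -0.0, 52.4] [-0.0, 38.3, -0.1]
0.84
[66.1, -0.1, 59.5] [-0.0, 47.8, -0.1]
1.0
[83.9, -0.1, 63.7] [-0.0, 57.4, -0.1]
1.17
[102.2, -0.1, 64.8] [0.0, 67.0, -0.1]
1.34
[120.4, -0.1, 63.0] [0.0, 76.5, -0.1]
```

```bash
python3 -m creep '[[4,0,8.2,0,4.8,0,255],[8.8,0,16,0,9.6,0,255],[14.2,0,23.4,0,14.4,0,255],[20.2,0,30.3,0,19.1,0,255]]'
python3 - <<'E'
from h import *
robot.snapshot('side'); lm('door_handle','side'); lm('door_hinge','side')
p0=robot.get_obs()['tool_pos']
yc=np.radians(6.8); Rc=lambda a:np.array([[np.cos(a),-np.sin(a)],[np.sin(a),np.cos(a)]])
H=np.array([.6526,.2148]); d=p0[:2]-H; b=np.array([-.045,-.1])
print('angle',yc-(np.arctan2(d[1],d[0])-np.arctan2(b[1],b[0])),'r',np.hypot(*d),np.hypot(*b))
for a in np.linspace(.5,1.34,6):
    P=H+Rc(yc-a)@np.array([-.045,-.1]); print(round(a,2)); rel([((P[0],P[1],.0494),down(1.687-a))])
E
```

```text
time: 5.72
tool_pos: [0.5874, 0.1278, 0.0494]
ee_rot: [-1.571, 0.0, 1.352]
wrist_force: [-0.0, -1.5, 0.3]
width: 0.0114
door_handle side [(0.92, [0.5869, 0.1291, 0.0637]), (0.33, [0.3974, 0.2346, 0.001])]
door_hinge side [(0.66, [0.6533, 0.2143, 0.0608])]
angle 0.34123906024391687 r 0.10871454716777085 0.10965856099730655
0.5
[7.6, 0.0, 15.6] [-0.0, 9.7, -0.0]
0.67
[19.1, 0.0, 29.9] [-0.0, 19.3, -0.0]
0.84
[32.8, 0.0, 42.2] [-0.0, 29.0, -0.0]
1.0
[48.4, 0.0, 52.0] [-0.0, 38.6, -0.0]
1.17
[65.4, 0.0, 59.0] [-0.0, 48.2, -0.0]
1.34
[83.4, 0.0, 63.2] [-0.0, 57.8, -0.0]
```

The door follows with low forces.

```bash
python3 -m creep '[[7.6,0,15.6,0,9.7,0,255],[19.1,0,29.9,0,19.3,0,255],[32.8,0,42.2,0,29,0,255],[48.4,0,52,0,38.6,0,255]]'
cat > door.py <<'E'
from h import *
robot.snapshot('side'); lm('door_handle','side')
p0=robot.get_obs()['tool_pos']
yc=np.radians(6.8); Rc=lambda a:np.array([[np.cos(a),-np.sin(a)],[np.sin(a),np.cos(a)]])
H=np.array([.6526,.2148]); d=p0[:2]-H; b=np.array([-.045,-.1])
print('angle',yc-(np.arctan2(d[1],d[0])-np.arctan2(b[1],b[0])),'r',np.hypot(*d),np.hypot(*b))
for a in (1.17,1.25,1.31,1.34,1.37):
    P=H+Rc(yc-a)@np.array([-.045,-.1]); print(round(a,2)); rel([((P[0],P[1],.0494),down(1.687-a))])
E
python3 door.py
```

```text
time: 6.38
tool_pos: [0.5492, 0.1876, 0.0494]
ee_rot: [-1.572, -0.005, 0.677]
wrist_force: [8.8, 1.6, -4.5]
width: 0.0118
door_handle side [(0.73, [0.5482, 0.1898, 0.0663])]
angle 1.021483290576144 r 0.1067545666254288 0.10965856099730655
1.17
[5.3, 0.1, 15.4] [0.0, 9.5, 0.3]
1.25
[10.5, 0.1, 22.5] [-0.0, 14.0, 0.3]
1.31
[14.7, 0.1, 27.6] [-0.0, 17.5, 0.3]
1.34
[16.9, 0.1, 30.0] [-0.0, 19.2, 0.3]
1.37
[19.2, 0.1, 32.4] [-0.0, 20.9, 0.3]
```

```bash
python3 -m creep '[[9.5,0,11.8,0,9.5,0,255],[15,0,19,0,14,0,255],[21,0,26.2,0,18.5,0,255],[21,0,26.2,0,18.5,0,255]]'; python3 door.py
python3 - <<'E'
from h import *
crop('top','d1.png',220,100,200,150,4)
crop('side','d2.png',200,100,200,150,4)
E
```

```text
time: 6.98
tool_pos: [0.5464, 0.2194, 0.0494]
ee_rot: [-1.572, 0.003, 0.36]
wrist_force: [-4.8, -4.2, 2.9]
width: 0.0112
door_handle side [(0.73, [0.5431, 0.2205, 0.0681]), (0.18, [0.7093, -0.1681, -0.0005])]
angle -4.972748640163631 r 0.1063444431034148 0.10965856099730655
1.17
[-8.1, 0.1, -13.2] [0.0, -9.0, -0.1]
1.25
[-5.5, 0.0, -4.9] [0.0, -4.4, -0.1]
1.31
[-3.1, 0.0, 1.3] [0.0, -1.0, -0.1]
1.34
[-1.7, 0.0, 4.3] [0.0, 0.8, -0.1]
1.37
[-0.3, 0.0, 7.2] [0.0, 2.5, -0.1]
```

View pics/d1.png

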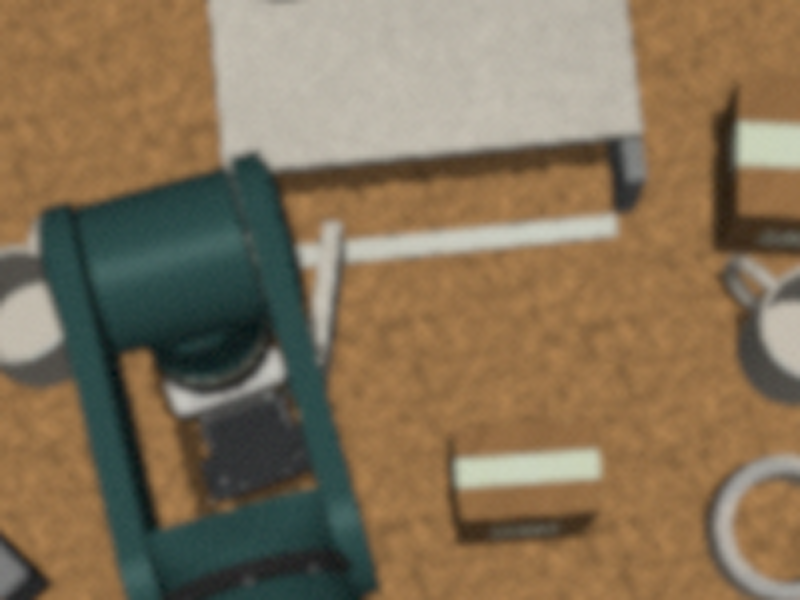

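View pics/d2.png

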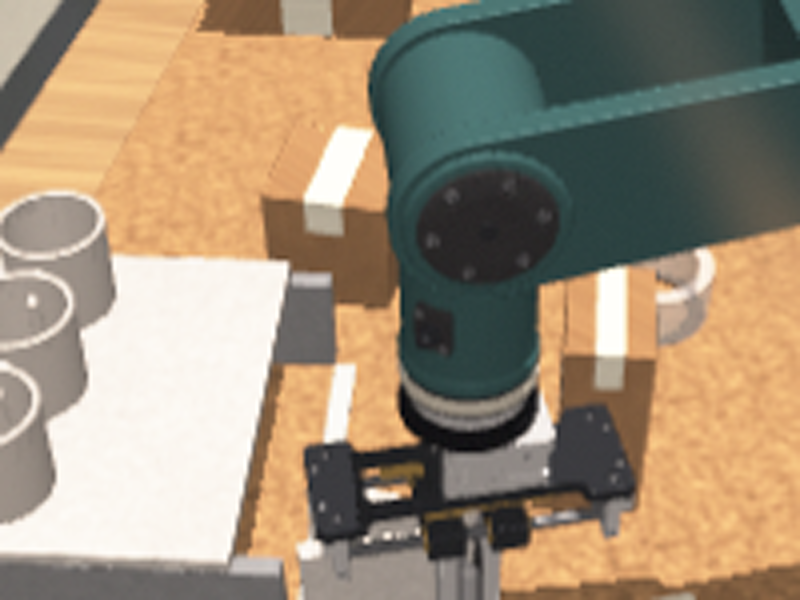

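```bash
python3 -m creep '[[-2,0,3,0,1,0,255],[-2,0,4,0,2,0,255],[-2,0,4,0,2,0,255]]'; python3 door.py | head -3
```

```text
time: 7.55
tool_pos: [0.5462, 0.2197, 0.0494]
ee_rot: [-1.577, -0.002, 0.323]
wrist_force: [5.0, -10.4, -1.4]
width: 0.0115
door_handle side [(0.82, [0.5449, 0.2214, 0.065])]
angle -4.970845922522096 r 0.10647720983359636 0.10965856099730655
1.17
```

The handle has stopped moving and the force has risen, so the door is at its end stop. Now I'll unload, release and lift.

```bash
python3 -m creep '[[1,0,-3,0,0,0,255],[1,0,-3,0,0,0,150],[1,0,-3,0,0,0,110],[1,0,-3,0,0,0,110],[1,0,-3,0,0,0,110]]'; python3 -m creep '[[0,-50,0,0,0,0,110],[0,-105,0,0,0,0,110],[0,-160,0,0,0,0,255],[0,-170,0,0,0,0,255]]'
python3 - <<'E'
from h import *
st()
# push pose: behind carton; carton centre, yaw
c=np.array([.483,.027]); a=np.radians(4.5); ax=np.array([np.cos(a),np.sin(a)])
for d in(.09,):
    P=c-ax*d; print(P)
    for z in(.22,.135): rel([((P[0],P[1],z),down(a+np.pi/2)),((P[0],P[1],z),down(a))])
E
```

```text
time: 8.28
tool_pos: [0.5457, 0.2209, 0.0495]
ee_rot: [-1.57, -0.0, 0.324]
wrist_force: [0.3, -0.6, -0.6]
width: 0.0484
time: 8.78
tool_pos: [0.5477, 0.2214, 0.2254]
ee_rot: [-1.571, -0.01, 0.324]
wrist_force: [-0.5, -1.0, 0.4]
width: 0.0368
8.78 [0.5477 0.2214 0.2254] [-1.571 -0.01   0.324] F [-0.5 -1.   0.4] w 0.0368
[0.39327744 0.01993868]
[-210.6, 3.2, -141.8] [0.4, -76.0, 0.5]
[-210.6, 3.2, -141.8] [-0.1, 14.0, 0.6]
[-211.4, 88.2, -141.8] [0.4, -76.0, 0.5]
[-211.4, 88.2, -141.8] [-0.1, 14.0, 0.6]
```

```bash
python3 -m creep '[[-27,0,-18,0,-9.7,0,160],[-54,1,-36,0,-19.4,0,100],[-80,1,-54,0,-29,0,100],[-106,2,-72,0,-38.5,0,100],[-132,2,-90,0,-48,0,100]]'
python3 - <<'E'
from h import *
c=np.array([.483,.027]); a=np.radians(4.5); ax=np.array([np.cos(a),np.sin(a)])
P=c-ax*.09
rel([((P[0],P[1],.135),down(a+np.pi/2))])
for cc in('top','side'):
    robot.snapshot(cc)
    for n in('carton_top','carton','door_handle','cupboard'):lm(n,cc)
E
```

```text
time: 9.4
tool_pos: [0.4477, 0.0925, 0.2156]
ee_rot: [-1.568, 0.001, 1.167]
wrist_force: [0.1, 0.1, -0.6]
width: 0.0571
[-88.0, 80.8, 21.3] [-0.2, -27.6, -0.0]
carton_top top []
carton top [(0.48, [0.5457, 0.2225, 0.0661])]
door_handle top [(0.51, [0.5408, 0.2205, 0.0643])]
cupboard top [(0.83, [0.6743, 0.0786, -0.0043])]
carton_top side [(0.59, [0.4823, 0.031, 0.1537])]
carton side [(0.91, [0.4805, 0.0252, -0.0022])]
door_handle side [(0.69, [0.5446, 0.2253, 0.064])]
cupboard side [(0.96, [0.6768, 0.0857, -0.0015])]
```

```bash
python3 -m creep '[[-30,0,7,0,-9.2,0,100],[-60,0,14,0,-18.4,0,100],[-88,0,21,0,-27.6,0,100],[-88,42,21,0,-27.6,0,100],[-88,81,21,0,-27.6,0,100]]'
python3 - <<'E'
from h import *
for cc in('top','side'):
    robot.snapshot(cc)
    for n in('carton_top','carton'):lm(n,cc)
st()
s=crop('side','p1.png',240,100,200,150,4)
E
```

```text
time: 10.52
tool_pos: [0.3953, 0.0208, 0.136]
ee_rot: [-1.573, 0.0, 1.642]
wrist_force: [0.0, 0.0, -0.1]
width: 0.0566
carton_top top [(0.58, [0.4845, 0.0266, 0.1459])]
carton top [(0.75, [0.4862, 0.0291, 0.0024])]
carton_top side [(0.84, [0.4807, 0.0283, 0.1508])]
carton side [(0.84, [0.4809, 0.0258, 0.0043]), (0.62, [0.4519, 0.4054, 0.0])]
10.82 [0.3962 0.021  0.1385] [-1.574  0.     1.643] F [-0.7 -0.7  0. ] w 0.0571
```

View pics/p1.png

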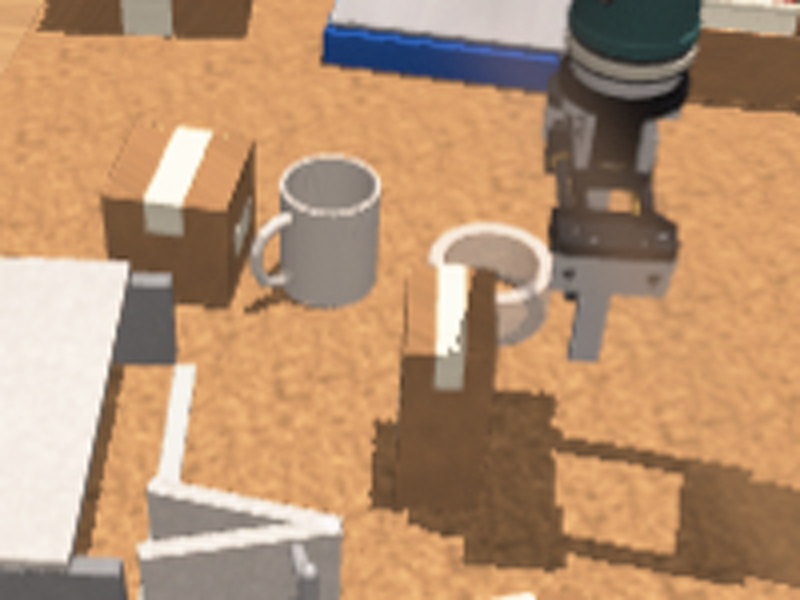

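The door is fully folded: its panels form a V at (145..340, 485..560). The carton stands clear with the fingers behind it at (590,340).

```bash
python3 -m creep '[[0,6,-20,0,0,0,100],[0,6,-40,0,0,0,100],[0,6,-50,0,0,0,100],[0,6,-60,0,0,0,100],[0,6,-70,0,0,0,100]]'
python3 - <<'E'
from h import *
robot.snapshot('side')
for n in('carton_top','carton'):lm(n,'side')
E
```

```text
time: 11.5
tool_pos: [0.4653, 0.026, 0.131]
ee_rot: [-1.572, 0.0, 1.643]
wrist_force: [-0.1, 0.8, 0.7]
width: 0.0573
carton_top side [(0.64, [0.5129, 0.0266, 0.1537])]
carton side [(0.63, [0.4809, 0.0283, 0.0114]), (0.49, [0.5465, 0.2205, 0.0657])]
```

It's tipping. I'll continue.

```bash
python3 -m creep '[[0,0,-8,0,0,0,100],[0,0,-16,0,0,0,100],[0,0,-24,0,0,0,100],[0,0,-32,0,0,0,100],[0,0,-40,0,0,0,100]]'
python3 - <<'E'
from h import *
s=crop('side','p2.png',240,100,200,150,4)
for n in('carton_top','carton'):lm(n,'side')
st()
E
```

```text
time: 12.28
tool_pos: [0.5051, 0.0288, 0.1304]
ee_rot: [-1.571, -0.0, 1.643]
wrist_force: [0.7, -0.1, -0.4]
width: 0.057
carton_top side [(0.75, [0.5862, 0.0369, 0.1343])]
carton side [(0.82, [0.4876, 0.0292, 0.0237])]
12.43 [0.5048 0.0288 0.1303] [-1.57  -0.     1.643] F [-0.1 -0.1  1.4] w 0.0574
```

View pics/p2.png

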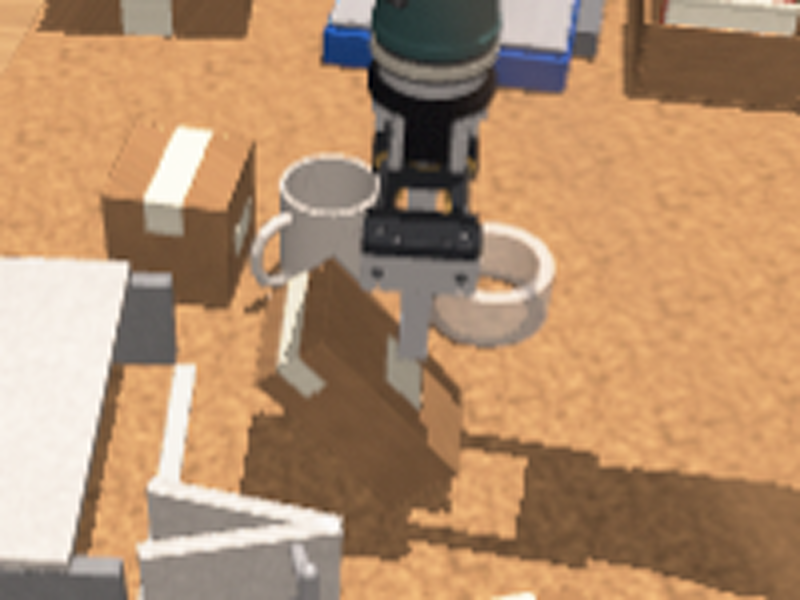

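It's past balance and falling. I'll move up and back.

```bash
python3 -m creep '[[0,-10,20,0,0,0,100],[0,-20,60,0,0,0,100],[0,-20,110,0,0,0,100],[0,-20,150,0,0,0,100],[0,0,170,0,0,0,100]]'
python3 - <<'E'
from h import *
s=crop('side','p3.png',220,100,200,150,4)
for n in('carton_top','carton','carton_mid'):lm(n,'side')
s=crop('top','p4.png',260,120,150,120,5)
for n in('carton_top','carton','carton_mid','cupboard'):lm(n,'top')
st()
E
```

```text
time: 13.05
tool_pos: [0.3345, 0.0164, 0.1318]
ee_rot: [-1.575, 0.001, 1.643]
wrist_force: [0.5, 0.4, 0.1]
width: 0.0572
carton_top side [(0.81, [0.6624, 0.0425, 0.0329])]
carton side [(0.63, [0.5982, 0.3687, 0.0023])]
carton_mid side [(0.62, [0.5889, 0.0379, 0.0259])]
carton_top top [(0.69, [0.6659, 0.0388, 0.0259])]
carton top [(0.59, [0.5126, 0.0278, 0.0304])]
carton_mid top [(0.77, [0.5849, 0.0373, 0.0289])]
cupboard top [(0.77, [0.6745, 0.0824, -0.0042])]
13.5 [0.3359 0.0165 0.131 ] [-1.571  0.     1.643] F [0.7 0.5 0. ] w 0.0572
```

View pics/p3.png

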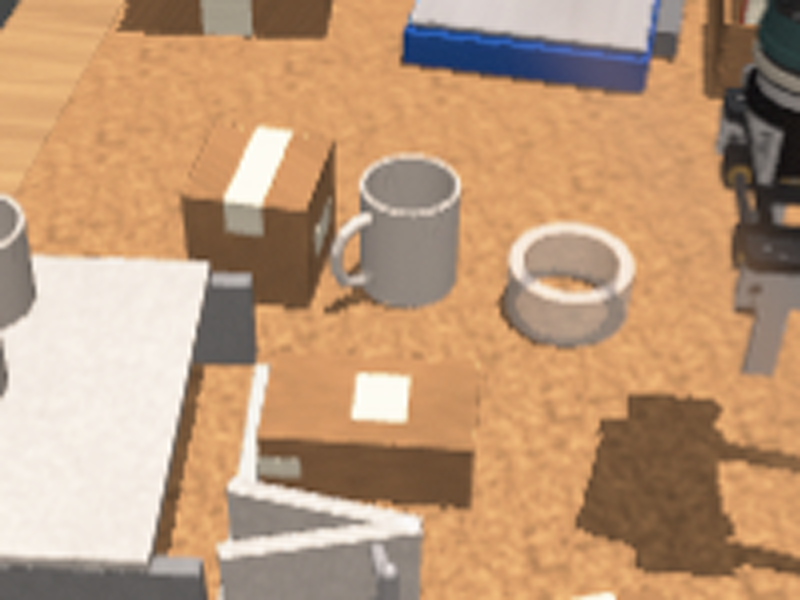

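View pics/p4.png

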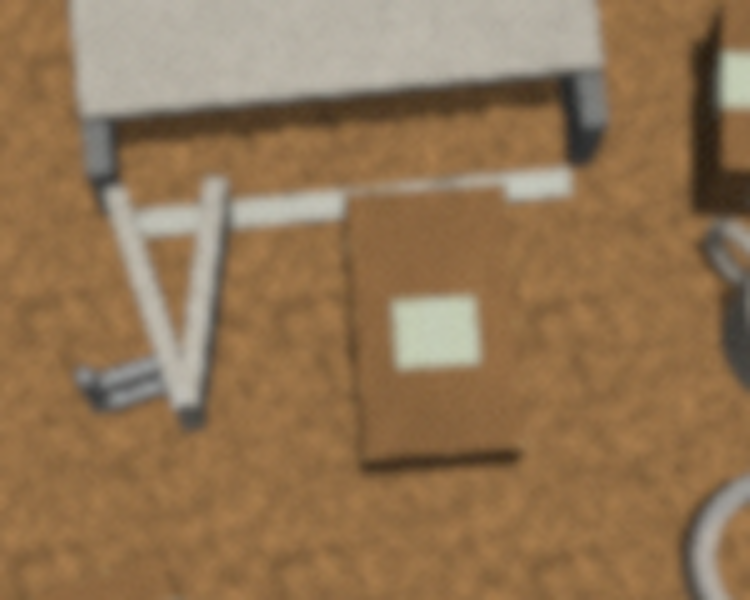

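The carton lies flat in front of the opening, with its top end at crop top (430,190) and its base at (440,460). The door is still open. Next I'll work out the tilted push pose.

```bash
cat > push.py <<'E'
from h import *
yc=np.radians(6.8); O=np.array([.6755,.0835]); c,s=np.cos(yc),np.sin(yc); RC=np.array([[c,-s],[s,c]])
t=33
Q=down(yc+np.pi/2)*R.from_euler('x',-t,degrees=True)
def T(x,y,z): return ((*(O+RC@np.array([x,y])),z),Q)
def cup(p): return RC.T@(np.array(p[:2])-O)
E
python3 - <<'E'
from push import *
print('base',cup([.513,.028]),'top',cup([.664,.0405]))
rel([T(-.225,-.036,.10),T(-.205,-.036,.032)])
print(Q.apply([0,1,0]))
E
```

```text
base [-0.16792832 -0.03586894] top [-0.01651047 -0.04133587]
[-4.1, 31.1, -120.4] [-33.0, -2.6, -0.8]
[-3.2, 99.1, -140.4] [-33.0, -2.6, -0.8]
[ 0.54080778  0.06448742 -0.83867057]
```

```bash
python3 -m creep '[[-1,8,-30,-8.3,-0.7,-0.2,100],[-2,16,-60,-16.5,-1.3,-0.4,100],[-3,24,-90,-24.8,-2,-0.6,100],[-4,31,-120,-33,-2.6,-0.8,100],[-4,31,-120,-33,-2.6,-0.8,100]]'
python3 - <<'E'
from push import *
st(); print(np.round(robot.get_obs()['joint_positions'],2))
rel([T(-.205,-.036,.032)])
E
```

```text
time: 14.12
tool_pos: [0.453, 0.0213, 0.0967]
ee_rot: [-2.141, -0.002, 1.689]
wrist_force: [0.3, 1.0, 0.2]
width: 0.0573
14.12 [0.453  0.0213 0.0967] [-2.141e+00 -2.000e-03  1.689e+00] F [0.3 1.  0.2] w 0.0573
[-0.22 -0.54  2.2   0.23  0.95 -1.99]
[-0.7, 67.0, 15.3] [-0.3, -0.1, 0.1]
```

```bash
python3 -m creep '[[-0.7,33,8,0,0,0,100],[-0.7,66,15,0,0,0,100],[-0.7,66,15,0,0,0,100]]'
python3 - <<'E'
from push import *
st(); print(np.round(robot.get_obs()['joint_positions'],2))
s=crop('side','q1.png',220,100,200,150,4)
for n in('carton_top','carton','carton_mid'):lm(n,'side')
print(cup(robot.get_obs()['tool_pos']))
rel([T(-.165,-.036,.032),T(-.045,-.036,.032)])
E
```

```text
time: 14.5
tool_pos: [0.4771, 0.024, 0.0339]
ee_rot: [-2.14, -0.003, 1.691]
wrist_force: [0.3, 0.9, -0.2]
width: 0.057
14.5 [0.4771 0.024  0.0339] [-2.14  -0.003  1.691] F [ 0.3  0.9 -0.2] w 0.057
[-0.19 -0.38  2.24  0.25  0.75 -2.02]
carton_top side [(0.61, [0.6624, 0.0428, 0.0339])]
carton side [(0.64, [0.5163, 0.0281, 0.0346])]
carton_mid side [(0.77, [0.5844, 0.0413, 0.0299])]
[-0.2017018 -0.0367194]
[0.7, 25.4, -27.2] [0.2, 0.0, -0.0]
[0.7, 91.1, -127.7] [0.2, 0.0, -0.0]
```

View pics/q1.png

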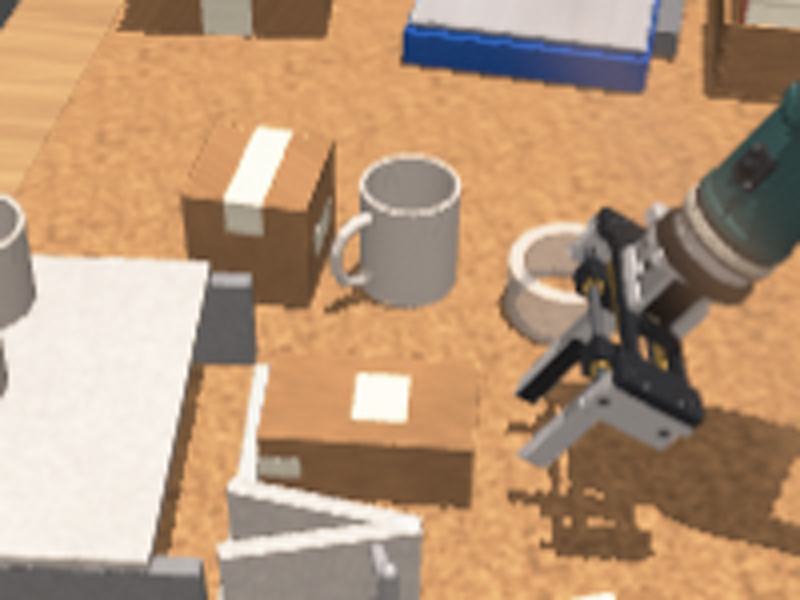

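```bash
python3 -m creep '[[0.7,5.5,-8.4,0,0,0,100],[0.7,11,-16.8,0,0,0,100],[0.7,16.5,-25,0,0,0,100],[0.7,22,-33.5,0,0,0,100],[0.7,27.4,-42,0,0,0,100]]'
cat > m.py <<'E'
from push import *
o=robot.get_obs(); f=o['wrist_force']; print(o['time'],'cup TCP',(cup(o['tool_pos'])*1000).round(1),'z',round(o['tool_pos'][2],4),'Fc',(RC.T@f[:2]).round(1),f[2].round(1))
E
python3 m.py; python3 -m creep '[[0,5.5,-8.4,0,0,0,100],[0,11,-16.8,0,0,0,100],[0,16.5,-25,0,0,0,100],[0,22,-33.5,0,0,0,100],[0,27.4,-42,0,0,0,100]]'; python3 m.py;  python3 - <<'E'
from push import *
s=crop('side','q2.png',200,100,200,150,4)
s=crop('top','q3.png',260,100,150,120,5)
for n in('carton_top','carton','carton_mid'):lm(n,'side')
E
```

```text
time: 15.32
tool_pos: [0.5285, 0.0302, 0.0357]
ee_rot: [-2.146, -0.001, 1.69]
wrist_force: [-3.3, -0.4, 2.3]
width: 0.0574
15.325 cup TCP [-152.3  -35.6] z 0.0357 Fc [-3.3  0. ] 2.3
time: 15.95
tool_pos: [0.5783, 0.036, 0.0356]
ee_rot: [-2.147, -0.001, 1.69]
wrist_force: [-2.9, -0.5, 2.5]
width: 0.0571
15.95 cup TCP [-102.1  -35.6] z 0.0356 Fc [-3.  -0.1] 2.5
carton_top side [(0.21, [0.4544, -0.1533, -0.0])]
carton side [(0.78, [0.5845, 0.0368, 0.0326])]
carton_mid side [(0.9, [0.6598, 0.0524, 0.0263])]
```

View pics/q2.png

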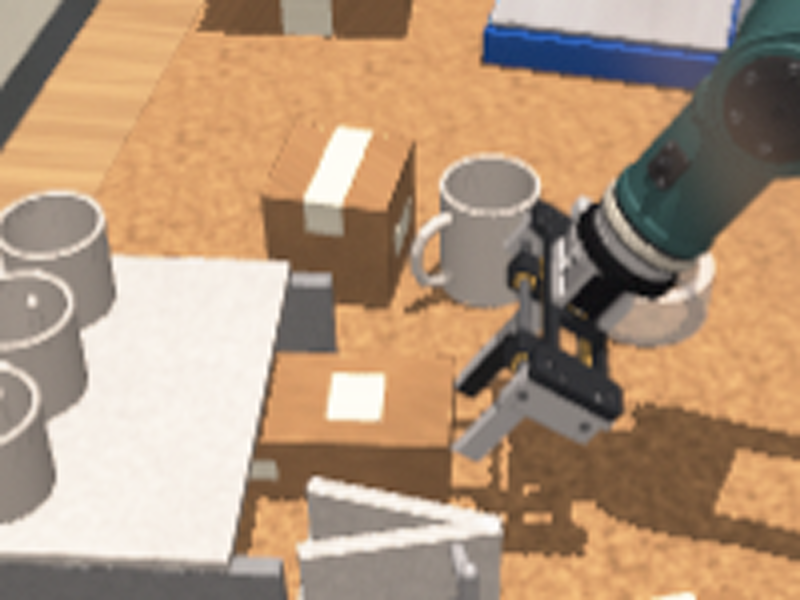

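View pics/q3.png

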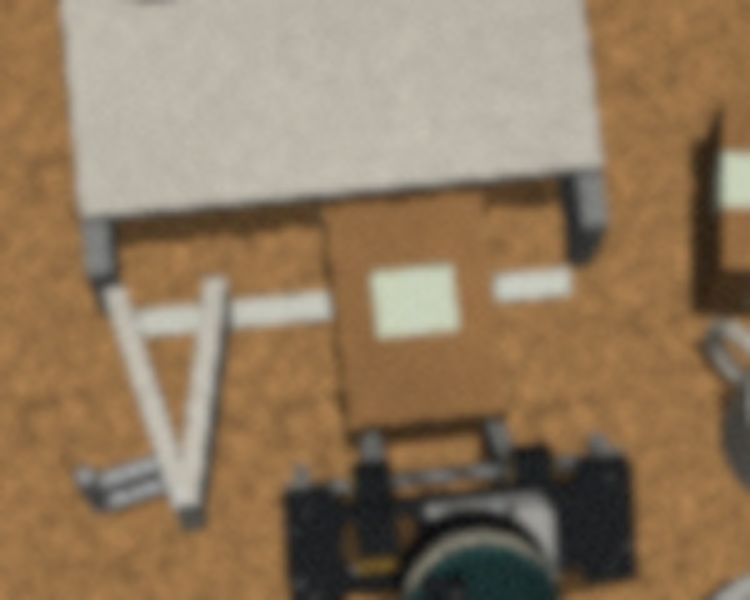

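The carton is entering straight, aligned with the roof edge, and the folded panels are clear of the gripper by about 80 px in the crop.

```bash
python3 -m creep '[[0,5.5,-8.4,0,0,0,100],[0,11,-16.8,0,0,0,100],[0,16.5,-25,0,0,0,100],[0,22,-33.5,0,0,0,100],[0,27.4,-42,0,0,0,100]]'; python3 m.py; python3 -m creep '[[0,1.6,-2.5,0,0,0,100],[0,3.3,-5,0,0,0,100]]'; python3 m.py
```

```text
time: 16.82
tool_pos: [0.6282, 0.042, 0.0354]
ee_rot: [-2.146, -0.001, 1.69]
wrist_force: [-1.4, 0.3, -0.6]
width: 0.0572
16.825 cup TCP [-51.9 -35.6] z 0.0354 Fc [-1.3  0.4] -0.6
time: 17.08
tool_pos: [0.6337, 0.0426, 0.0357]
ee_rot: [-2.147, -0.001, 1.69]
wrist_force: [-2.1, -0.7, 0.6]
width: 0.0569
17.075 cup TCP [-46.4 -35.6] z 0.0357 Fc [-2.2 -0.4] 0.6
```

```bash
python3 -m creep '[[0,1.6,-2.5,0,0,0,100],[0,3.3,-5,0,0,0,100]]'; python3 m.py
```

```text
time: 17.32
tool_pos: [0.6395, 0.0433, 0.0357]
ee_rot: [-2.147, -0.001, 1.69]
wrist_force: [-2.2, -0.1, 0.6]
width: 0.0569
17.325 cup TCP [-40.5 -35.7] z 0.0357 Fc [-2.2  0.2] 0.6
```

```bash
python3 -m creep '[[0,1.6,-2.5,0,0,0,100],[0,2.7,-4.2,0,0,0,100]]'; python3 m.py
```

```text
time: 17.58
tool_pos: [0.6446, 0.0439, 0.0357]
ee_rot: [-2.147, -0.001, 1.69]
wrist_force: [-2.7, -0.8, -0.1]
width: 0.0571
17.575 cup TCP [-35.4 -35.6] z 0.0357 Fc [-2.8 -0.4] -0.1
```

```bash
python3 -m creep '[[0,1.1,-1.7,0,0,0,100],[0,2.2,-3.4,0,0,0,100]]'; python3 m.py
```

```text
time: 17.82
tool_pos: [0.6485, 0.0444, 0.0356]
ee_rot: [-2.147, -0.001, 1.69]
wrist_force: [-1.3, -0.5, 1.4]
width: 0.0568
17.825 cup TCP [-31.4 -35.7] z 0.0356 Fc [-1.3 -0.4] 1.4
```

```bash
python3 -m creep '[[0,1.1,-1.7,0,0,0,100],[0,2.2,-3.4,0,0,0,100]]'; python3 m.py
```

```text
time: 18.08
tool_pos: [0.6526, 0.0449, 0.0356]
ee_rot: [-2.147, -0.001, 1.69]
wrist_force: [-2.3, -0.9, 1.6]
width: 0.0573
18.075 cup TCP [-27.3 -35.7] z 0.0356 Fc [-2.4 -0.6] 1.6
```

```bash
python3 -m creep '[[0,1.1,-1.7,0,0,0,100],[0,2.2,-3.4,0,0,0,100]]'; python3 m.py
```

```text
time: 18.32
tool_pos: [0.6566, 0.0453, 0.0357]
ee_rot: [-2.147, -0.001, 1.69]
wrist_force: [-2.9, -0.0, 1.8]
width: 0.0569
18.325 cup TCP [-23.3 -35.7] z 0.0357 Fc [-2.8  0.3] 1.8
```

```bash
python3 -m creep '[[0,1.1,-1.7,0,0,0,100],[0,2.2,-3.4,0,0,0,100]]'; python3 m.py
```

```text
time: 18.58
tool_pos: [0.6606, 0.0458, 0.0356]
ee_rot: [-2.147, -0.001, 1.69]
wrist_force: [-2.0, -0.3, 1.4]
width: 0.0569
18.575 cup TCP [-19.3 -35.7] z 0.0356 Fc [-2. -0.] 1.4
```

```bash
python3 -m creep '[[0,1.1,-1.7,0,0,0,100],[0,2.2,-3.4,0,0,0,100]]'; python3 m.py
```

```text
time: 18.82
tool_pos: [0.6646, 0.0463, 0.0357]
ee_rot: [-2.147, -0.001, 1.69]
wrist_force: [-2.5, 0.0, 0.9]
width: 0.0574
18.825 cup TCP [-15.2 -35.7] z 0.0357 Fc [-2.5  0.3] 0.9
```

```bash
python3 -m creep '[[0,1.1,-1.7,0,0,0,100],[0,2.2,-3.4,0,0,0,100]]'; python3 m.py
```

```text
time: 19.08
tool_pos: [0.6687, 0.0468, 0.0357]
ee_rot: [-2.147, -0.001, 1.69]
wrist_force: [-2.2, -1.4, 0.6]
width: 0.0571
19.075 cup TCP [-11.1 -35.7] z 0.0357 Fc [-2.3 -1.1] 0.6
```

```bash
python3 -m creep '[[0,1.1,-1.7,0,0,0,100],[0,2.2,-3.4,0,0,0,100]]'; python3 m.py
```

```text
time: 19.32
tool_pos: [0.6727, 0.0472, 0.0357]
ee_rot: [-2.147, -0.001, 1.69]
wrist_force: [-2.2, -0.5, -0.1]
width: 0.0574
19.325 cup TCP [ -7.1 -35.7] z 0.0357 Fc [-2.3 -0.2] -0.1
```

```bash
python3 -m creep '[[0,1.1,-1.7,0,0,0,100],[0,2.2,-3.4,0,0,0,100]]'; python3 m.py
```

```text
time: 19.58
tool_pos: [0.6767, 0.0477, 0.0357]
ee_rot: [-2.147, -0.001, 1.69]
wrist_force: [-2.5, -0.8, 0.3]
width: 0.0575
19.575 cup TCP [ -3.1 -35.7] z 0.0357 Fc [-2.6 -0.5] 0.3
```

```bash
python3 -m creep '[[0,1.1,-1.7,0,0,0,100],[0,2.2,-3.4,0,0,0,100]]'; python3 m.py
python3 - <<'E'
from push import *
crop('side','q4.png',200,100,200,150,4)
E
```

```text
time: 19.82
tool_pos: [0.6807, 0.0482, 0.0357]
ee_rot: [-2.147, -0.001, 1.69]
wrist_force: [-2.5, -0.3, 1.9]
width: 0.0567
19.825 cup TCP [  1.  -35.7] z 0.0357 Fc [-2.5  0. ] 1.9
```

View pics/q4.png

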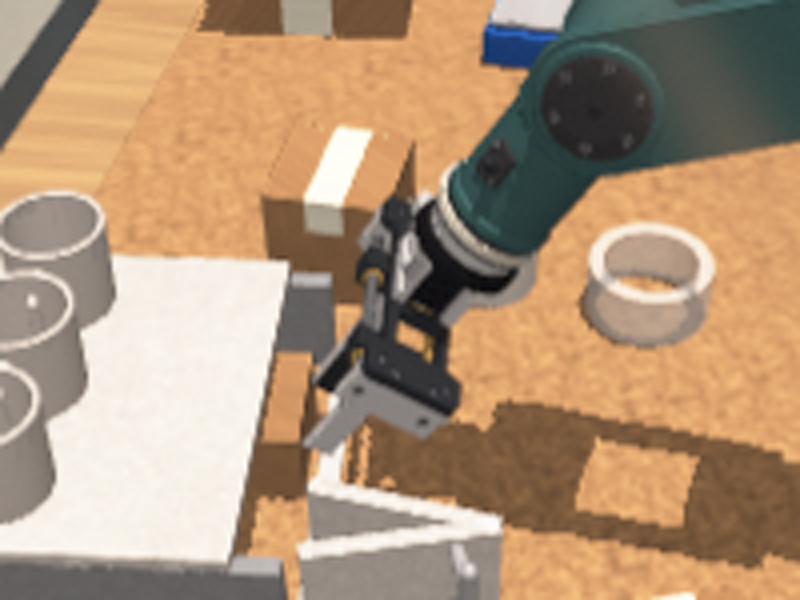

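The carton's rear part still shows at about (290,400), with the finger tips behind it and everything clear. I'll keep feeling for the stop.

```bash
python3 -m creep '[[0,1.1,-1.7,0,0,0,100],[0,2.2,-3.4,0,0,0,100]]'; python3 m.py
```

```text
time: 20.12
tool_pos: [0.6847, 0.0487, 0.0357]
ee_rot: [-2.147, -0.001, 1.69]
wrist_force: [-2.4, -0.8, 0.4]
width: 0.0572
20.125 cup TCP [  5.  -35.6] z 0.0357 Fc [-2.4 -0.5] 0.4
```

```bash
python3 -m creep '[[0,1.1,-1.7,0,0,0,100],[0,2.2,-3.4,0,0,0,100]]'; python3 m.py
```

```text
time: 20.38
tool_pos: [0.6888, 0.0492, 0.0356]
ee_rot: [-2.147, -0.001, 1.69]
wrist_force: [-2.2, -0.4, 1.2]
width: 0.0575
20.375 cup TCP [  9.1 -35.6] z 0.0356 Fc [-2.2 -0.1] 1.2
```

```bash
python3 -m creep '[[0,1.1,-1.7,0,0,0,100],[0,2.2,-3.4,0,0,0,100]]'; python3 m.py
```

```text
time: 20.62
tool_pos: [0.6928, 0.0497, 0.0357]
ee_rot: [-2.147, -0.001, 1.69]
wrist_force: [-2.9, 0.2, 0.9]
width: 0.0572
20.625 cup TCP [ 13.1 -35.6] z 0.0357 Fc [-2.9  0.6] 0.9
```

```bash
python3 -m creep '[[0,1.1,-1.7,0,0,0,100],[0,2.2,-3.4,0,0,0,100]]'; python3 m.py
```

```text
time: 20.88
tool_pos: [0.6968, 0.0501, 0.0357]
ee_rot: [-2.147, -0.001, 1.69]
wrist_force: [-1.5, 0.1, 1.7]
width: 0.0569
20.875 cup TCP [ 17.2 -35.7] z 0.0357 Fc [-1.5  0.3] 1.7
```

```bash
python3 -m creep '[[0,1.1,-1.7,0,0,0,100],[0,2.2,-3.4,0,0,0,100]]'; python3 m.py
```

```text
time: 21.12
tool_pos: [0.6992, 0.0505, 0.0352]
ee_rot: [-2.143, -0.001, 1.69]
wrist_force: [-16.4, -2.8, 12.0]
width: 0.057
21.125 cup TCP [ 19.6 -35.5] z 0.0352 Fc [-16.6  -0.9] 12.0
```

The force jumped to 16.6 N with the tool stalling, so this is the stop: the carton top is about 177 mm in, within the 120–190 mm range. I'll ease off slightly and check.

```bash
python3 -m creep '[[0,-0.5,0.8,0,0,0,100]]'; python3 m.py;  python3 - <<'E'
from push import *
crop('side','r1.png',220,130,120,90,6)
crop('top','r2.png',260,90,150,120,5)
E
```

```text
time: 21.25
tool_pos: [0.6988, 0.0505, 0.0355]
ee_rot: [-2.145, -0.001, 1.69]
wrist_force: [-6.3, 0.1, 3.6]
width: 0.0569
21.25 cup TCP [ 19.2 -35.5] z 0.0355 Fc [-6.3  0.8] 3.6
```

View pics/r1.png

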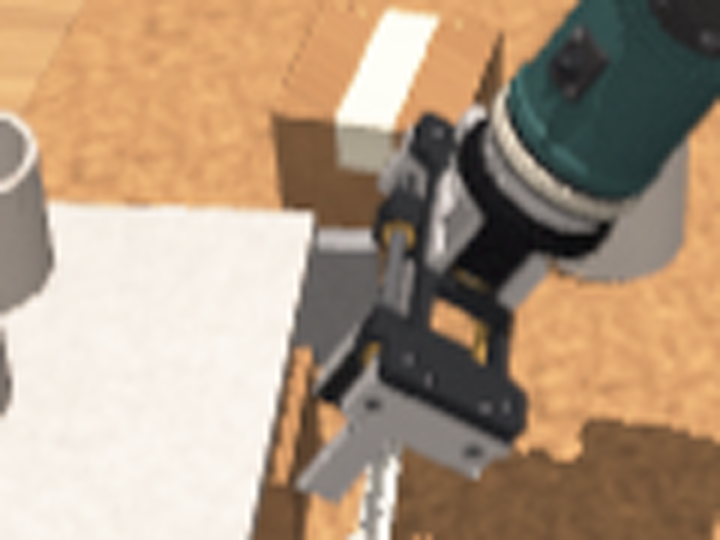

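View pics/r2.png

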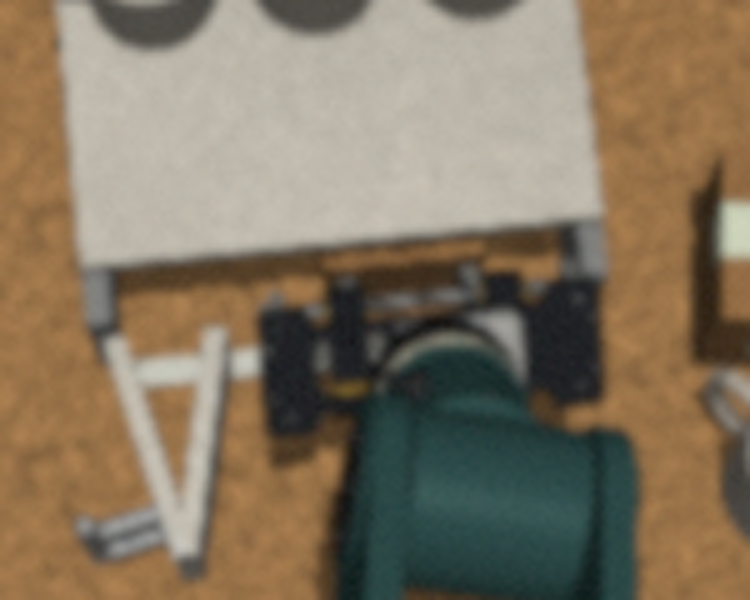

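Two checks before I accept this: the right end of the gripper appears close to the cupboard's right wall in the top view (600,300). I'll use the wrist moment to tell an off-centre contact from the carton's symmetric one.

```bash
python3 - <<'E'
from push import *
o=robot.get_obs(); T=np.array(o['wrist_torque']); F=np.array(o['wrist_force']); print(F,T, 'tool frame F',Q.inv().apply(F).round(2),'T',Q.inv().apply(T).round(3))
E
python3 -m creep '[[0,0.4,-0.6,0,0,0,100],[0,0.4,-0.6,0,0,0,100]]'; python3 m.py
python3 - <<'E'
from push import *
o=robot.get_obs(); T=np.array(o['wrist_torque']); F=np.array(o['wrist_force']); print(F,T, 'tool frame F',Q.inv().apply(F).round(2),'T',Q.inv().apply(T).round(3))
s=robot.snapshot('top')
E=lambda x,y,z:(*(O+RC@np.array([x,y])),z)
for nm,p in dict(wallR=E(0,-.13,.092),wallRo=E(0,-.144,.092)).items():print(nm,np.round(proj(s,p),1))
tp=np.array(o['tool_pos'])
for l in(-.0885,.0885):
  for b in(-.0375,.0375):
    P=tp+Q.apply([l,-.097,b]); print('body',l,b,(cup(P)*1000).round(0),P[2].round(3),np.round(proj(s,P),1))
E
```

```text
[-6.7324166  -0.71663245  4.24859114] [-0.11607054  1.02831079 -0.00953912] tool frame F [ 0.09 -7.25  3.36] T [ 1.035  0.012 -0.   ]
time: 21.6
tool_pos: [0.699, 0.0505, 0.0354]
ee_rot: [-2.144, -0.001, 1.69]
wrist_force: [-12.2, -1.7, 7.0]
width: 0.0571
21.6 cup TCP [ 19.4 -35.5] z 0.0354 Fc [-12.3  -0.3] 7.0
[-12.16525097  -1.73401902   6.98423434] [-0.25636003  1.29740727 -0.01461862] tool frame F [ -0.28 -12.55   6.5 ] T [ 1.319 -0.043  0.093]
wallR [376.6 143.8]
wallRo [381.7 143.2]
body -0.0885 -0.0375 [  -2. -124.] 0.137 [376.4 139.5]
body -0.0885 0.0375 [ -65. -124.] 0.096 [377.8 166.5]
body 0.0885 -0.0375 [-2. 53.] 0.137 [309.4 146.6]
body 0.0885 0.0375 [-65.  53.] 0.096 [312.3 173.5]
```

The lateral moments are near zero, so the contact is symmetric on the carton and not on the wall, at 12 N and well under 25 N. I'll retreat straight back.

```bash
python3 -m creep '[[0,-2.2,3.4,0,0,0,100],[0,-11,17,0,0,0,100],[0,-27,42,0,0,0,100],[0,-50,76,0,0,0,100],[0,-77,117,0,0,0,100]]'; python3 m.py; python3 -m creep '[[0,-50,-20,0,0,0,100],[0,-100,-30,0,0,0,100],[0,-150,-30,0,0,0,100],[0,-190,-30,0,0,0,100]]'
python3 - <<'E'
from push import *
st()
crop('side','f1.png',200,100,200,150,4)
crop('top','f2.png',200,60,250,190,3)
for c in('side','top'):
    for n in('carton','carton_mid','door_handle','mug_a','tape_roll','flat_box','cube_box','stapler'):lm(n,c)
E
```

```text
time: 22.28
tool_pos: [0.5615, 0.0337, 0.0374]
ee_rot: [-2.15, 0.0, 1.69]
wrist_force: [-0.5, -0.5, -0.2]
width: 0.0571
22.275 cup TCP [-119.   -35.9] z 0.0374 Fc [-0.5 -0.4] -0.2
time: 22.78
tool_pos: [0.4836, 0.0244, 0.2155]
ee_rot: [-2.152, 0.001, 1.69]
wrist_force: [0.1, -0.5, 0.9]
width: 0.0571
22.77 [0.4836 0.0244 0.2155] [-2.152e+00  1.000e-03  1.690e+00] F [ 0.1 -0.5  0.9] w 0.0571
carton side [(0.73, [0.7068, 0.0494, 0.0351])]
carton_mid side []
door_handle side [(0.75, [0.5497, 0.2203, 0.0644])]
mug_a side [(0.75, [0.5973, 0.3705, -0.0012]), (0.58, [0.5912, -0.1684, -0.0008])]
tape_roll side [(0.85, [0.4549, -0.1544, 0.002]), (0.19, [0.5936, -0.1691, -0.002])]
flat_box side [(0.72, [0.4006, 0.2331, 0.0018])]
cube_box side [(0.83, [0.7128, -0.1661, -0.0013])]
stapler side [(0.76, [0.4501, 0.4053, -0.0012])]
carton top [(0.8, [0.7083, 0.0511, 0.03]), (0.66, [0.5919, -0.1722, 0.0022])]
carton_mid top [(0.68, [0.3954, 0.232, 0.0073])]
door_handle top [(0.8, [0.5423, 0.2216, 0.0664])]
mug_a top [(0.75, [0.6003, 0.3685, 0.0009]), (0.56, [0.5913, -0.1688, 0.0043]), (0.22, [0.3926, 0.2322, 0.0018])]
tape_roll top [(0.68, [0.457, -0.1553, 0.0015])]
flat_box top [(0.74, [0.3935, 0.2311, 0.0026])]
cube_box top [(0.89, [0.7097, -0.1681, -0.0043])]
stapler top [(0.83, [0.4502, 0.413, 0.0033])]
```

View pics/f1.png

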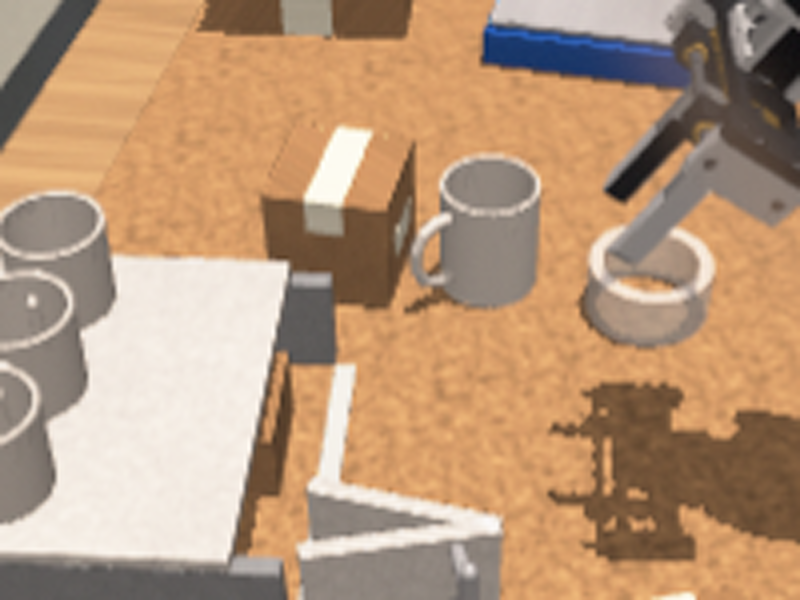

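View pics/f2.png

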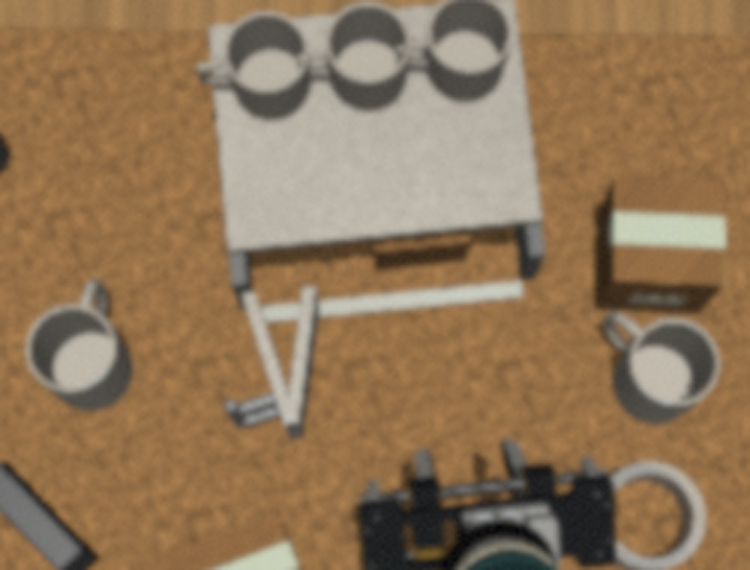

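The last pictures show the carton's base inside the opening at about (275,430) in side, square to the roof edge. The V of the folded door is unchanged and the bystanders haven't moved. Handing in.

```bash
python3 -c "
from bench import robot
print(robot.close_job())"
```

```text
the job is handed in; nothing more can be done
None
```

I handed the job in at about 24 s of the 67 s allowed. `close_job` gives no verdict, so what follows rests on my own checks.

- **Door:** I pulled it by its handle to its end stop. The handle position put the door angle at about 1.31 rad, and the handle stopped moving as the force rose to about 10 N. It was still folded open in the last pictures.
- **Carton:** I tipped it by pushing at about 130 mm height, and it fell flat with its top towards the cupboard. I then slid it in square with the cupboard at 2–3 N.
- **Stop:** The force jumped to 16.6 N with the carton's top about 177 mm behind the front edge. I eased off, then pressed again at about 12 N. The wrist moments stayed symmetric, so the contact was the carton on the stop and not the gripper on the cupboard wall.
- **Last checks:** After the tool withdrew, the carton's base was about 27 mm inside the front edge and square to it. That agrees with the last finger position to within 2 mm. The bystanders were detected in their first positions to within the detector's accuracy, about 4 mm, and the robot was touching nothing.
- **Not confirmed or disagreeing:** The stop is hidden by the roof, so it was felt and not seen. Some detector answers were wrong or missing and I ignored them, for example a `carton_mid` reported on the flat box in the last top view. I read the door angle from a hinge position that looked about 3 mm off.

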